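Hang the trimmings caddy on the side-opening latch hook

TASK

Pick up the small grey caddy by its flat top bar and hang it on the hook stand: bring the middle of the bar in sideways through the hook's mouth, pushing its sprung keeper inwards, feel gently for the back of the throat, and lower the bar fully down behind the lip so that the keeper springs shut over it. Leave the caddy hanging level and still, do not push or drop it hard against the stand, and leave the mug, the tape roll and the black collars alone.

Things in the scene. Friction and masses are not known exactly. Their poses are not given: they have to be found in the camera images.
- caddy: Loose grey plastic tray 160 (x) x 80 (y) x 50 mm with a rigid flat steel bar handle above it, 0.2 to 0.35 kg. Origin: centre of its underside, z up. Two uprights, 8 mm wide, centred at x = +-76 mm, carry the bar. Hung, its x axis lies along the stand's x (either way round), its origin 70 mm above the stand's.
- bar (a point): Middle of the underside of the caddy's bar, 120 mm above the caddy's origin. The bar runs along x: 160 mm long, 10 mm thick (y), 12 mm high. The hook takes its middle (within 12 mm), so grip it about 45 mm to one side, fingers closing along y.
- stand: Fixed stand. Origin: underside of its base plate (130 x 170 x 10 mm), z up. A 20 x 20 mm post at y = +85 mm, 247 mm high with cap, carries a 30 mm clamp block at z = 212 mm. A 12 x 12 mm arm along y runs through the clamp; on its -y end is a steel hook, 24 mm wide in x, centred at x = 0, opening sideways to -y.
- hook_mid (a point): Point fixed to the STAND (not to the hook) at x = 0, y = 0, z = 190 mm, the height of the hook's throat floor. The arm is clamped farther out or in each time: the throat's centre lies -20 to +20 mm in y from this point, and no reading gives it: see it or feel for it. It stays put in use.
- hook_lip (a point): Point fixed to the stand at lip-top height, z = 208 mm. Seen along x the hook is a C: throat 14 mm wide (y) and 18 mm deep; lip 10 mm thick on its -y side; mouth above the lip, z 208 to 234 mm; guard z 234 to 242 mm over it; back wall from floor to guard on the +y side of the throat.
- keeper (a joint): Steel flap 18 mm wide, 24 mm long, 4 mm thick, hung from the guard across the mouth (pivot 13 mm to -y of the throat's centre, z = 234 mm). 0 rad = shut, hanging down; it swings inwards only, to 1.4 rad, against a light spring that resists the bar with about 3 to 9 N, and springs back to 0 over the bar when that is down in the throat.
- mug: Bystander: white mug, 76 mm across, 85 mm high. Origin under its centre.
- tape_roll: Bystander: roll of paper tape lying flat, 90 mm across, 24 mm high. Origin under its centre.
- collar0: Bystander: black moulded collar, 44 mm across, 36 mm high. Origin under its centre.
- collar1: Bystander: another such collar.

How it is judged:
By the outcome, as a careful person would: the job done as asked, in the order asked, and still so for the second after the job is handed in, with the robot touching nothing.
It also fails if it takes over 58 s, if anything falls off the work surface, if the arm or the gripper's body presses on something with over 40 N, if the wrist force passes 120 N, or if a joint passes its speed limit or range.

ROBOT

A 6-joint arm with a two-finger parallel gripper is mounted at the origin on the work surface. World frame = base frame: x ahead of the robot, y to its left, z up, the work surface at z = 0. Lengths are in m, angles in rad, forces in N, time in s.
With the tool pointing down it reaches from about 0.4 to 0.925 m from the base axis. Payload 3.4 kg.
Tool frame: the origin (TCP) lies midway between the tips of the shut fingers; the grasp point (between the pads) lies 19 mm behind it; z points along the fingers, y is the line along which they close (so a half turn about z gives the same grasp; the last joint's range is limited). The gripper opens to 85 mm and grips with 20 to 120 N. Pads are 22 mm wide; open, the fingers measure 114 mm over their backs; the gripper's body (76 mm by 85 mm) begins 54 mm behind the grasp point. The pads swing forward as they close: fully open they stand 13 mm farther back than shut.
Start: joints at [-1.349, 0.307, 1.506, -0, 1.328, -0.073], TCP at [0.168, -0.55, 0.231] pointing down, gripper open.
Joint ranges: [-3.12, 3.12], [-1.05, 2.28], [0.14, 2.33], [-1.42, 4.57], [0.1, 2.73], [-2.68, 2.68]. Speed limits (rad/s): [2.57, 2.57, 3.14, 3.14, 3.14, 3.14].

INTERFACE

Orientations are given as a unit quaternion [x, y, z, w].
In Python, from cell import ctrl gives the robot as it stands.
- The arm moves only by the tool arm_command, never from a script. Its argument "rows" is a list of rows, each an object with "fingers": the opening, from 0 (shut) to 1 (fully open); "dp": the shift along the tool's x, y, z in m, a list of three; "spin": the turn about the tool's z in rad. A call has 1 to 20 rows; each row is the pose to reach, as a shift and turn from the pose commanded when the call began, along the tool's axes at that moment; what a row does not reach only later rows make up. A row lasts 1/10 s, in which the tool goes at most 50 mm and 8.59 degrees, less where a joint would pass 70% of its speed; a pose out of reach is approached as far as the arm can. A call with a gripper value outside its range is refused whole. The fingers move at their own pace and stop on an object; "squeeze" is the grip in N (left out, the last holds). Time passes only in rows, so rows that repeat a pose let the fingers close. It gives the time, the measured TCP pose, the force, the opening and the grip force at its end, in the units of the state.
- ctrl.state(): the state, without advancing time (a new reading comes with each control period).
- ctrl.grab_frame(name): name is "scene" or "top" or "wrist"; returns a dict with "img" (480x640x3 uint8, red, green, blue), "vertical_fov" (degrees; the focal length in pixels is half the picture's height over the tangent of half this angle, whatever the lens; pixels are square), "cx", "cy" (the principal point, pixels), "eye" and "attitude" of the camera in the world. Camera axes: x right, y up, looking along -z (the intrinsics and any distortion apply to the point x, -y, -z); pixel columns grow to the right and rows downward; lengths in m; the calibration is good to about 2 mm. A picture is of the moment at which its call begins. There is no depth.
- ctrl.job_done(): hands the job in; it is judged then, once.
Trained networks look in a picture, given as the dict that the camera call returned (one of the last four; its "shot" number tells which), for a name from the list of things; names that differ only in an ending like _2 or _b are one class to them, and where a whole thing is asked for, a point or a joint stands for the part that bears it (a point fixed in the world has none). Each returns a list of dicts, best first, with "p" (0 to 1); they miss things now and then, are a little off and sometimes report something else, mostly with a low value. They report only what shows in the picture. A call takes as long as a camera call.
- ctrl.find_in(picture, target): "at" ([x, y, z] in m, in world coordinates, good to about 4 mm: the middle of the surface that is visible of it).
The state is a dict: "t": time; "joint_positions": joint angles; "joint_vel": joint speeds; "joint_efforts": joint torques, N m; "ee_pos": TCP position; "ee_rot": TCP orientation; "force": force on the tool from outside, world axes, zero at the start; "wrist_torque": the same for the moment, N m; "opening": finger opening in m; "finger_force": force on a finger pad.
Only numpy, scipy, OpenCV 4.12 (cv2) and the standard library are available. Lean on these libraries where they do the work, as an engineer would, in place of code of your own. Each camera call takes 0.05 s, during which the arm holds its last target. There are 200 camera calls.

## Working session

There is one attempt and no reset: what is moved stays moved. The work goes in short steps, Python scripts to look and compute and a tool call to move; the robot and the scene stay as the last step left them, time stands still between calls to the robot, and variables do not carry over. Pictures are saved under pics/ and viewed, at most 10 in all, crops included, and the job is handed in when it is done.

Besides the shell and the picture viewer there is one more tool, called after ">>>" by a JSON object that holds its "op" and its "data". arm_command: Moves the arm, as the interface text tells. Its arguments: {"type":"object","properties":{"rows":{"type":"array","items":{"type":"object","properties":{"fingers":{"type":"number"},"dp":{"type":"array","items":{"type":"number"}},"spin":{"type":"number"}}}},"squeeze":{"type":"number"}},"required":["rows"]}

```bash
mkdir -p pics; ls
cat > h.py <<'E'
import numpy as np, cv2
from scipy.spatial.transform import Rotation as R
from cell import ctrl
def save(f,n,crop=None,s=1):
    im=f["img"][:,:,::-1]
    if crop: a,b,c,d=crop; im=im[b:d,a:c]
    if s!=1: im=cv2.resize(im,None,fx=s,fy=s,interpolation=cv2.INTER_CUBIC)
    cv2.imwrite("pics/"+n,im)
def foc(f): return 240/np.tan(np.radians(f["vertical_fov"])/2)
def rot(f):
    a=np.array(f["attitude"]); return a if a.shape==(3,3) else R.from_quat(a).as_matrix()
def dist(f):
    d=f.get("distortion"); return np.zeros(5) if d is None else np.array(d,float)
def proj(f,P):
    P=np.atleast_2d(P); c=(P-np.array(f["eye"]))@rot(f); c=c*[1,-1,-1]
    K=np.array([[foc(f),0,f["cx"]],[0,foc(f),f["cy"]],[0,0,1.]])
    return cv2.projectPoints(c,np.zeros(3),np.zeros(3),K,dist(f))[0].reshape(-1,2)
def ray(f,uv):
    K=np.array([[foc(f),0,f["cx"]],[0,foc(f),f["cy"]],[0,0,1.]])
    p=cv2.undistortPoints(np.array(uv,float).reshape(-1,1,2),K,dist(f)).reshape(-1,2)
    d=np.c_[p[:,0],-p[:,1],-np.ones(len(p))]@rot(f).T
    return np.array(f["eye"]),d
def onz(f,uv,z):
    e,d=ray(f,uv); return e+d*((z-e[2])/d[:,2])[:,None]
E
python3 - <<'E'
from h import *
np.set_printoptions(precision=4,suppress=True)
for n in ["top","scene"]:
    f=ctrl.grab_frame(n); save(f,n+"0.png")
    print({k:v for k,v in f.items() if k!="img"})
    for t in ["caddy","bar","stand","hook_mid","hook_lip","keeper","mug","tape_roll","collar0"]:
        r=ctrl.find_in(f,t); print(t,[(np.round(x["at"],3).tolist(),round(x["p"],2)) for x in r[:3]])
print(ctrl.state())
E
```

```text
pics
{'vertical_fov': 57.248490506604, 'cx': 314.3267239614181, 'cy': 233.9013715936265, 'eye': array([0.5173, 0.1057, 0.9294]), 'attitude': array([-0.0085,  0.0329,  0.7152, -0.6981]), 'shot': 1}
caddy [([0.505, -0.165, 0.001], 0.66), ([0.436, -0.016, 0.01], 0.52)]
bar []
stand [([0.567, 0.219, 0.01], 0.79), ([0.567, 0.417, 0.011], 0.44)]
hook_mid [([0.575, 0.216, 0.011], 0.89), ([0.504, -0.166, 0.003], 0.75)]
hook_lip [([0.57, 0.215, 0.009], 0.76)]
keeper []
mug [([0.711, -0.012, 0.035], 0.71)]
tape_roll [([0.691, -0.175, 0.028], 0.74)]
collar0 [([0.569, 0.42, 0.016], 0.94), ([0.437, -0.016, 0.011], 0.85)]
{'vertical_fov': 47.15988939788286, 'cx': 310.72666502349915, 'cy': 239.7849626553886, 'eye': array([0.9051, 0.5577, 0.932 ]), 'attitude': array([0.0932, 0.3003, 0.9024, 0.2945]), 'shot': 2}
caddy [([0.501, -0.165, 0.026], 0.86)]
bar [([0.501, -0.171, 0.027], 0.76)]
stand []
hook_mid [([0.587, 0.229, 0.011], 0.9)]
hook_lip [([0.586, 0.229, 0.011], 0.95)]
keeper []
mug [([0.698, 0.004, 0.052], 0.85), ([0.503, -0.169, 0.029], 0.23)]
tape_roll [([0.692, -0.166, 0.018], 0.84)]
collar0 [([0.572, 0.417, 0.018], 0.84), ([0.44, -0.016, 0.023], 0.64)]
{'t': 1.0, 'joint_positions': array([-1.3485,  0.3068,  1.5064, -0.    ,  1.3284, -0.0735]), 'joint_vel': array([ 0.0013, -0.0003, -0.0002,  0.0008,  0.0009,  0.0005]), 'joint_efforts': array([ -0.    , -45.7485, -25.234 ,   0.0001,   0.0009,   0.    ]), 'ee_pos': array([ 0.1676, -0.55  ,  0.2313]), 'ee_rot': array([ 0.9891,  0.1474, -0.    , -0.    ]), 'force': array([-0.2175,  0.4308, -0.1729]), 'wrist_torque': array([ 0.018 , -0.0273,  0.006 ]), 'finger_force': 0.0, 'opening': 0.08572321578979061}
```

View pics/top0.png

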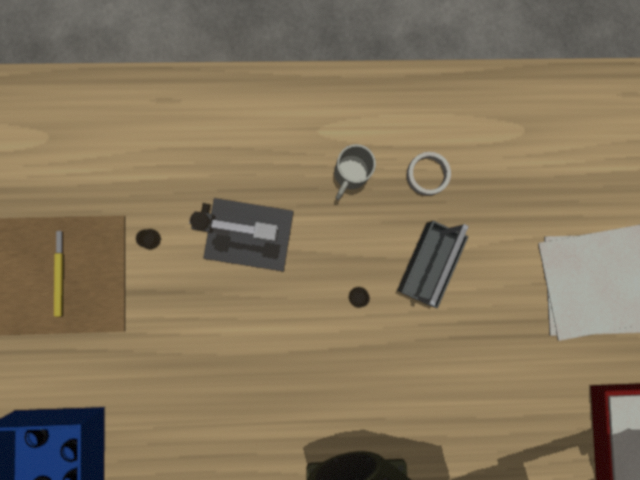

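View pics/scene0.png

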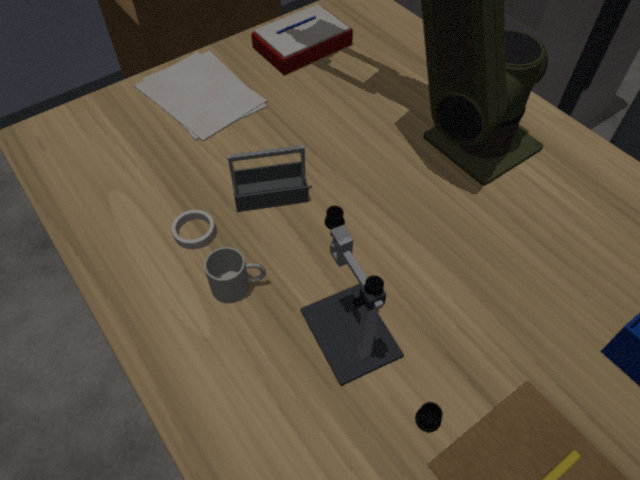

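The top view shows the stand plate with corners at about (214,198), (293,211), (284,271) and (204,259). The hook opens to the right (−y), and the caddy bar runs from (467,226) to (436,305). The scene view shows the caddy at (270,180) and the hook end at (342,240).

```bash
cat > m.py <<'E'
from h import *
np.set_printoptions(precision=4,suppress=True)
f=ctrl.grab_frame("top"); g=ctrl.grab_frame("scene")
c=onz(f,[(214,198),(293,211),(284,271),(204,259)],0.010); print(c[:,:2]); 
ctr=c.mean(0); y=(c[0]-c[1]+c[3]-c[2]); yaw=np.arctan2(-y[0],y[1]); print("stand",ctr,yaw,np.linalg.norm(y)/2)
def S(p,ctr=ctr,yaw=yaw): return R.from_euler("z",yaw).apply(p)+[ctr[0],ctr[1],0]
pl=[(x,y,.01) for x,y in [(-.065,-.085),(.065,-.085),(.065,.085),(-.065,.085)]]
print("plate scene",proj(g,S(pl)),"top",proj(f,S(pl)))
b=onz(f,[(466,227),(435,306)],0.132); print("bar",b[:,:2],b.mean(0),np.linalg.norm(b[0]-b[1]),np.arctan2(*(b[0]-b[1])[1::-1]))
print("bar in scene",proj(g,b))
pts=[(0,-.02,.208),(0,.02,.208),(0,0,.242),(0,.085,.247)]
print("hook pts scene",proj(g,S(pts)),"top",proj(f,S(pts)))
save(g,"scene1.png",(290,190,410,310),6) if 0 else None
a=np.vstack([cv2.resize(f["img"][190:280,180:310],(780,540)[:2],interpolation=cv2.INTER_CUBIC)])
cv2.imwrite("pics/tc.png",a[:,:,::-1]); save(g,"sc.png",(290,195,420,285),6)
E
python3 m.py
```

```text
[[0.6508 0.2811]
 [0.62   0.1169]
 [0.495  0.1384]
 [0.5241 0.3032]]
stand [0.5725 0.2099 0.01  ] -0.17992648468808076 0.16724274881937648
plate scene [[358.5909 281.95  ]
 [298.9282 307.1668]
 [339.9205 383.693 ]
 [403.7495 353.6188]] top [[284.2421 271.8125]
 [294.0579 210.4066]
 [213.6341 197.616 ]
 [203.0462 259.1832]]
bar [[ 0.57   -0.202 ]
 [ 0.4275 -0.1384]] [ 0.4988 -0.1702  0.132 ] 0.15605386764942641 -0.4195796346902778
bar in scene [[228.6632 155.5784]
 [303.2403 144.1019]]
hook pts scene [[349.9134 261.6721]
 [362.0616 280.7871]
 [357.189  258.8093]
 [385.8128 300.7018]] top [[247.079  229.614 ]
 [222.8252 225.7926]
 [231.7677 226.1136]
 [176.6084 217.2497]]
```

View pics/tc.png

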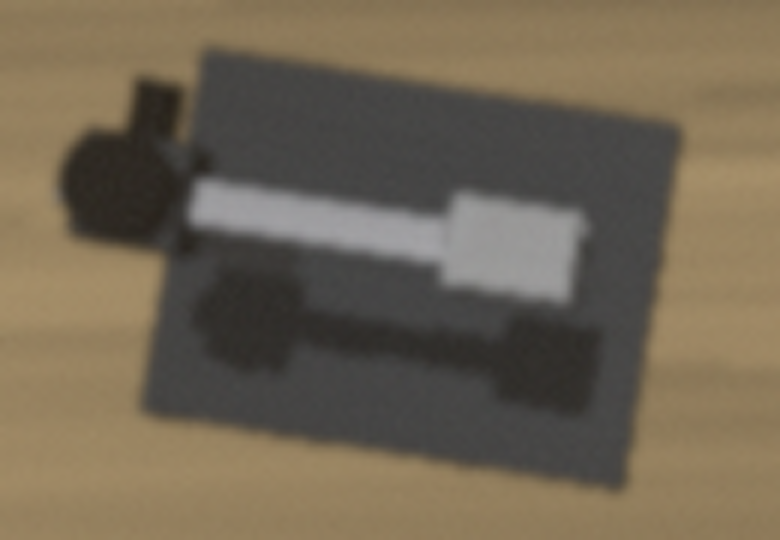

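View pics/sc.png

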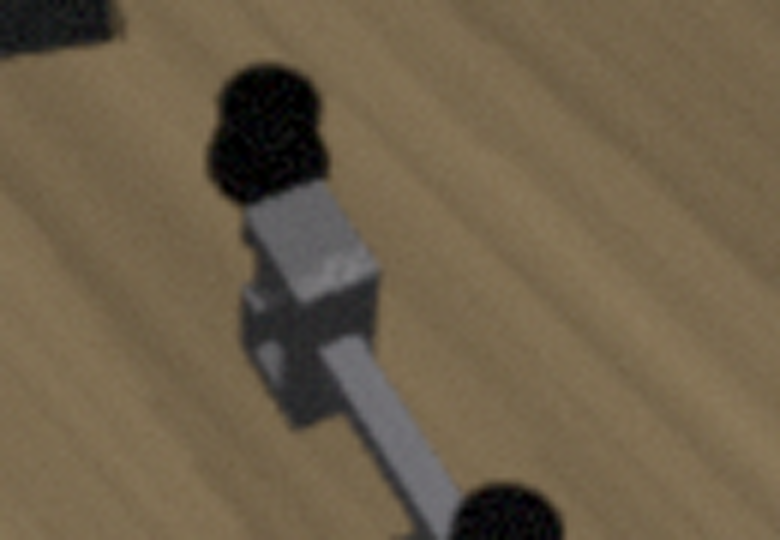

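The top crop shows the guard's top plate as a light rectangle with crop corners (455,192), (585,212), (570,302) and (440,285), and the black post cap at (120,190). The scene crop shows the same guard top at (247,212), (322,182), (380,272) and (300,303). The mouth faces away from the post.

```bash
cat > m2.py <<'E'
from h import *
np.set_printoptions(precision=4,suppress=True)
f=ctrl.grab_frame("top"); g=ctrl.grab_frame("scene")
t=np.array([(457,191),(587,212),(570,302),(440,284)])/6+[180-.4,190-.4]
s=np.array([(322,182),(247,212),(300,303),(380,272)])/6+[290-.4,195-.4]
for n,c,p in [("top",f,t),("scene",g,s)]:
    w=onz(c,p,.242); e=np.linalg.norm(np.roll(w,-1,0)-w,axis=1); print(n,w[:,:2],w.mean(0),e)
    a=[w[0]-w[1],w[3]-w[2],w[1]-w[2],w[0]-w[3]]; print([np.arctan2(v[1],v[0]) for v in a])
print("post",onz(f,[(200,221.7)],.247))
print("arm top ends", onz(f,np.array([(195,198),(445,243)])/6+[179.6,189.6],.218))
for y0 in (0,): pass
# orientation of bar in scene
b=onz(g,[(230,157),(304,150)],.132); print("bar scene",b)
E
python3 m2.py
```

```text
top [[0.579  0.1725]
 [0.5727 0.1389]
 [0.5493 0.1438]
 [0.5548 0.1773]] [0.564  0.1581 0.242 ] [0.0342 0.0239 0.034  0.0246]
[np.float64(1.3874894061204792), np.float64(1.409274578895805), np.float64(-0.20595726108706106), np.float64(-0.19691348820853674)]
scene [[0.5491 0.1456]
 [0.5712 0.1418]
 [0.5782 0.1736]
 [0.5553 0.178 ]] [0.5635 0.1598 0.242 ] [0.0225 0.0326 0.0233 0.033 ]
[np.float64(2.971818685619095), np.float64(2.949929032807252), np.float64(-1.7861392174675308), np.float64(-1.759867575049929)]
post [[0.58   0.2578 0.247 ]]
arm top ends [[0.5808 0.245  0.218 ]
 [0.5671 0.1783 0.218 ]]
bar scene [[ 0.5699 -0.1968  0.132 ]
 [ 0.4364 -0.1233  0.132 ]]
```

>>> {"op": "arm_command", "data": {"rows": [{"dp":[0.393,-0.296,-0.03],"spin":0.716,"fingers":1},{"dp":[0.393,-0.296,-0.03],"spin":0.716,"fingers":1},{"dp":[0.393,-0.296,-0.03],"spin":0.716,"fingers":1},{"dp":[0.393,-0.296,-0.03],"spin":0.716,"fingers":1},{"dp":[0.393,-0.296,-0.03],"spin":0.716,"fingers":1},{"dp":[0.393,-0.296,-0.03],"spin":0.716,"fingers":1},{"dp":[0.393,-0.296,-0.03],"spin":0.716,"fingers":1},{"dp":[0.393,-0.296,-0.03],"spin":0.716,"fingers":1},{"dp":[0.393,-0.296,-0.03],"spin":0.716,"fingers":1},{"dp":[0.393,-0.296,-0.03],"spin":0.716,"fingers":1},{"dp":[0.393,-0.296,-0.03],"spin":0.716,"fingers":1},{"dp":[0.393,-0.296,-0.03],"spin":0.716,"fingers":1},{"dp":[0.393,-0.296,-0.03],"spin":0.716,"fingers":1},{"dp":[0.393,-0.296,-0.03],"spin":0.716,"fingers":1}]}}

```text
t: 2.6
ee_pos: [0.4563, -0.1535, 0.2611]
ee_rot: [0.978, -0.209, -0.0, 0.0]
force: [0.1, 0.6, -0.3]
opening: 0.0849
finger_force: 0.0
```

Run:
```python
from h import *
np.set_printoptions(precision=4,suppress=True)
s=ctrl.state(); print(s["t"],s["ee_pos"],s["ee_rot"],s["joint_positions"],s["force"])
f=ctrl.grab_frame("wrist"); save(f,"w1.png"); print({k:v for k,v in f.items() if k!="img"})
for t in ["caddy","bar"]: print(t,[(np.round(x["at"],3).tolist(),round(x["p"],2)) for x in ctrl.find_in(f,t)[:2]])
m=np.array([.4988,-.1702,.132]); a=np.array([.913,-.408,0])*.08
print(proj(f,[m-a,m,m+a,s["ee_pos"]]))
```

```text
2.6 [ 0.4563 -0.1535  0.2611] [ 0.9778 -0.2095 -0.0003  0.0002] [-0.4119  0.1519  1.6426 -0.0006  1.3476  1.5812] [ 0.0972  0.5822 -0.2688]
{'vertical_fov': 63.53437504725206, 'cx': 319.552561788, 'cy': 233.49794566876838, 'eye': array([ 0.5335, -0.1887,  0.4055]), 'attitude': array([ 0.0909, -0.1399,  0.8283, -0.5349]), 'shot': 7}
caddy [([0.507, -0.169, 0.001], 0.91)]
bar [([0.509, -0.172, 0.0], 0.85)]
[[316.2252 262.972 ]
 [315.4843 157.8419]
 [314.584   30.1034]
 [318.4615 310.4851]]
```

View pics/w1.png

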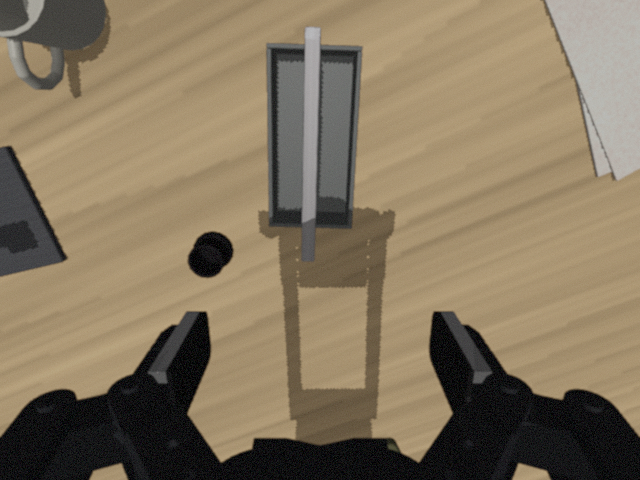

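The wrist view shows the bar running from its near end at (308,262) to its far end at (313,28), between the open fingers. I'll refine the bar's pose from those two ends.

Run:
```python
from h import *
np.set_printoptions(precision=4,suppress=True)
f=ctrl.grab_frame("wrist"); s=ctrl.state()
im=f["img"].astype(float).mean(2)
for v in (50,100,150,200,225,250): print(v, im[v,292:332:2].astype(int))
w=onz(f,[(308,262),(312.7,28)],.132); d=w[1]-w[0]; L=np.linalg.norm(d); u=d/L; m=w.mean(0)
g=m-.045*u; print(w,L,np.arctan2(d[1],d[0]),"mid",m,"grip",g)
Rt=R.from_quat(s["ee_rot"]).as_matrix(); print("tool yaw",np.arctan2(Rt[1,0],Rt[0,0])); dp=(np.array([g[0],g[1],.126-.019])-s["ee_pos"])@Rt; print(dp)
```

```text
50 [ 32  39  42  40  40  39  87 164 168 170 168 166 166 164  93  53  54  64
  57  58]
100 [113 110 115 114 114 114 139 163 162 166 164 164 164 130  64 100 113 109
 112 112]
150 [106 103 107 106 105 111 149 156 159 160 158 159 143  70  60  97 103 105
 107 108]
200 [100 104  98 101 100 110 145 145 150 150 148 146  85  60  53  62  59  61
  57  58]
225 [52 51 61 61 61 78 87 84 92 87 86 78 58 58 57 54 59 51 56 48]
250 [93 90 87 89 87 82 87 88 89 88 85 80 94 97 96 98 97 96 97 95]
[[ 0.4293 -0.1321  0.132 ]
 [ 0.5737 -0.2023  0.132 ]] 0.1605106335014755 -0.45268772120656847 mid [ 0.5015 -0.1672  0.132 ] grip [ 0.461  -0.1475  0.132 ]
tool yaw -0.42240321277179665
[ 0.0017 -0.0072  0.1543]
```

>>> {"op": "arm_command", "data": {"rows": [{"dp":[0.002,-0.007,0.05],"spin":0.03,"fingers":1},{"dp":[0.002,-0.007,0.1],"spin":0.03,"fingers":1},{"dp":[0.002,-0.007,0.1],"spin":0.03,"fingers":1},{"dp":[0.002,-0.007,0.1],"spin":0.03,"fingers":1},{"dp":[0.002,-0.007,0.1],"spin":0.03,"fingers":1}]}}

```text
t: 3.3
ee_pos: [0.4637, -0.1479, 0.1635]
ee_rot: [0.975, -0.223, 0.002, 0.0]
force: [1.1, 0.3, 0.6]
opening: 0.0854
finger_force: 0.0
```

Run:
```python
from h import *
np.set_printoptions(precision=4,suppress=True)
s=ctrl.state(); f=ctrl.grab_frame("wrist")
im=f["img"].astype(float).mean(2)
Rt=R.from_quat(s["ee_rot"]).as_matrix(); print(s["ee_pos"],"tool yaw",np.arctan2(Rt[1,0],Rt[0,0]))
m=np.array([.5015,-.1672,.132]); u=np.array([np.cos(-.4527),np.sin(-.4527),0])
print(proj(f,[m-.08*u,m-.045*u,m,m+.08*u]))
for v in (100,160,220): print(v, im[v,280:350:2].astype(int))
g=m-.045*u; print((np.array([g[0],g[1],.124-.019])-s["ee_pos"])@Rt)
```

```text
[ 0.4637 -0.1479  0.1635] tool yaw -0.45073272068378634
[[320.2928 342.4007]
 [320.3483 282.9028]
 [320.43   195.3834]
 [320.6135  -1.1313]]
100 [121 119 118 120 120 118 119 120 119 119 118 119 118 121 115 155 172 167
 169 173 169 169 170 168 173 153 116 118 121 117 118 115 114 116 118]
160 [109 111 113 111 109 112 112 112 110 114 109 110 113 111 110 135 164 164
 164 168 165 164 165 166 165 133 101 111 108 112 111 110 116 111 110]
220 [106 107 104 105 110 103 102 103 106 106 105  76  66  61  64 126 153 152
 158 160 162 160 157 157 155 113  66  58  65  65  59  64  66  55  65]
[-0.0028  0.0009  0.0585]
```

>>> {"op": "arm_command", "data": {"rows": [{"dp":[-0.002,0.001,0.04],"spin":0,"fingers":1},{"dp":[-0.002,0.001,0.058],"spin":0,"fingers":1},{"dp":[-0.002,0.001,0.058],"spin":0,"fingers":1},{"dp":[-0.002,0.001,0.058],"spin":0,"fingers":1},{"dp":[-0.002,0.001,0.058],"spin":0,"fingers":0},{"dp":[-0.002,0.001,0.058],"spin":0,"fingers":0},{"dp":[-0.002,0.001,0.058],"spin":0,"fingers":0},{"dp":[-0.002,0.001,0.058],"spin":0,"fingers":0},{"dp":[-0.002,0.001,0.058],"spin":0,"fingers":0},{"dp":[-0.002,0.001,0.058],"spin":0,"fingers":0},{"dp":[-0.002,0.001,0.058],"spin":0,"fingers":0},{"dp":[-0.002,0.001,0.058],"spin":0,"fingers":0},{"dp":[-0.002,0.001,0.058],"spin":0,"fingers":0},{"dp":[-0.002,0.001,0.058],"spin":0,"fingers":0}], "squeeze": 100}}

```text
t: 4.75
ee_pos: [0.4599, -0.1465, 0.1036]
ee_rot: [0.975, -0.223, 0.0, -0.0]
force: [0.4, 2.5, 5.9]
opening: 0.0084
finger_force: 97.8
```

>>> {"op": "arm_command", "data": {"rows": [{"dp":[0,0,-0.01],"spin":0,"fingers":0},{"dp":[0,0,-0.03],"spin":0,"fingers":0},{"dp":[0,0,-0.06],"spin":0,"fingers":0},{"dp":[0,0,-0.095],"spin":0,"fingers":0},{"dp":[-0.005,-0.02,-0.095],"spin":-0.02,"fingers":0},{"dp":[-0.014,-0.05,-0.095],"spin":-0.06,"fingers":0},{"dp":[-0.025,-0.09,-0.095],"spin":-0.1,"fingers":0},{"dp":[-0.036,-0.13,-0.095],"spin":-0.15,"fingers":0},{"dp":[-0.047,-0.17,-0.095],"spin":-0.19,"fingers":0},{"dp":[-0.056,-0.205,-0.095],"spin":-0.23,"fingers":0},{"dp":[-0.063,-0.228,-0.095],"spin":-0.255,"fingers":0},{"dp":[-0.066,-0.24,-0.095],"spin":-0.265,"fingers":0},{"dp":[-0.066,-0.24,-0.095],"spin":-0.265,"fingers":0},{"dp":[-0.066,-0.24,-0.095],"spin":-0.265,"fingers":0},{"dp":[-0.066,-0.24,-0.095],"spin":-0.265,"fingers":0}]}}

```text
t: 6.25
ee_pos: [0.5042, 0.0966, 0.1981]
ee_rot: [0.996, -0.093, -0.0, 0.001]
force: [-0.8, -0.2, -3.5]
opening: 0.0081
finger_force: 97.7
```

Run:
```python
from h import *
np.set_printoptions(precision=4,suppress=True)
s=ctrl.state(); Rt=R.from_quat(s["ee_rot"]).as_matrix(); print(s["t"],s["ee_pos"],"yaw",np.arctan2(Rt[1,0],Rt[0,0]),s["force"],s["wrist_torque"],s["opening"])
f=ctrl.grab_frame("wrist"); g=ctrl.grab_frame("scene")
tcp=s["ee_pos"]; x=Rt[:,0]
top=tcp+[0,0,.0284]  # bar top above tcp
m=top+.0465*x; P=[m-.08*x,m,m+.08*x]; print("wrist pred",proj(f,P)); print("scene pred",proj(g,P))
a=f["img"]; b=g["img"][120:330,240:440]
b=cv2.resize(b,(457,480),interpolation=cv2.INTER_CUBIC); c=np.hstack([cv2.resize(a,(640,480))[:,150:490],b])
cv2.imwrite("pics/p1.png",c[:,:,::-1]); print(c.shape)
T=np.array([.5637,.159]); print("hook guard corners wrist",proj(f,[[.5727,.1389,.242],[.5493,.1438,.242],[.579,.1725,.242],[.5548,.1773,.242]]))
```

```text
6.25 [0.5042 0.0966 0.1981] yaw -0.1866623907559808 [-0.8186 -0.165  -3.4984] [0.0413 0.1731 0.0122] 0.008117959869641993
wrist pred [[318.6743 425.4561]
 [318.0252 226.8584]
 [317.0199 -80.7244]]
scene pred [[363.4447 193.389 ]
 [321.2303 209.0649]
 [277.1485 225.4343]]
(480, 797, 3)
hook guard corners wrist [[113.8636 199.3961]
 [126.9453 280.6246]
 [-14.6216 199.8265]
 [  9.1418 283.4436]]
```

View pics/p1.png

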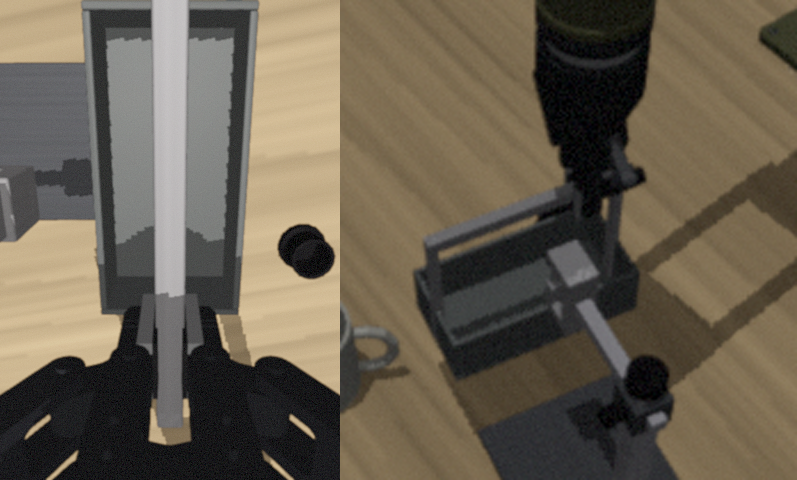

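The left panel shows the bar held straight between the fingers, with the far end level, and the hook at its left edge. The right panel shows the bar level in front of the hook. I'll zoom the wrist picture on the hook to check its position.

Run:
```python
from h import *
f=ctrl.grab_frame("wrist"); save(f,"w2.png",(0,130,240,310),3.3)
```

```text
(no output)
```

View pics/w2.png

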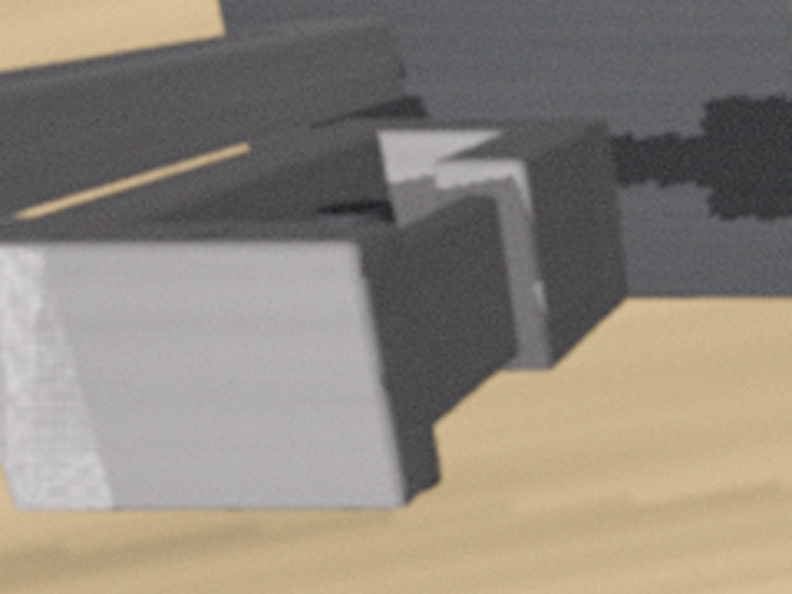

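The guard's front edge is at (108.5,203.3) and (122.7,283.9), and the lip lies below it. Both are within about 5 px of the prediction.

Run:
```python
from h import *
np.set_printoptions(precision=4,suppress=True)
f=ctrl.grab_frame("wrist"); s=ctrl.state()
w=onz(f,[(108.5,203.3),(122.7,283.9)],.242)
l=onz(f,np.array([(527,158),(550,368)])/3.3+[0,130],.208)
ps=s["ee_pos"]
# bar centre line px in wrist at mid
for v in (100,200): 
    im=f["img"].astype(float).mean(2); r=im[v,285:350]; print(v, 285+np.where(r>r.max()-25)[0][[0,-1]])
for w in (w,l):
    yaw=np.arctan2(*(w[0]-w[1])[1::-1]); u=np.array([np.sin(.187),np.cos(.187)]); xh=np.array([u[1],-u[0]])
    T=w.mean(0)[:2]+.017*u; d=T-ps[:2]; print(w[:,:2],"len",np.linalg.norm(w[0]-w[1]),"yaw",yaw,"T",T,"along x,y from TCP",d@xh,d@u)
```

```text
100 [304 335]
200 [305 334]
[[0.5722 0.1411]
 [0.5487 0.1457]] len 0.0239323985217105 yaw -0.1967884857337658 T [0.5636 0.1601] along x,y from TCP 0.04626066388534583 0.07295404792993967
[[0.5723 0.1405]
 [0.5491 0.1456]] len 0.023788162626961547 yaw -0.21566586088754724 T [0.5639 0.1598] along x,y from TCP 0.04657895422070132 0.07266318255380654
```

>>> {"op": "arm_command", "data": {"rows": [{"dp":[0,-0.015,0],"spin":0,"fingers":0},{"dp":[0,-0.03,0],"spin":0,"fingers":0},{"dp":[0,-0.042,0],"spin":0,"fingers":0},{"dp":[0,-0.047,0],"spin":0,"fingers":0},{"dp":[0,-0.05,0],"spin":0,"fingers":0},{"dp":[0,-0.052,0],"spin":0,"fingers":0},{"dp":[0,-0.054,0],"spin":0,"fingers":0},{"dp":[0,-0.056,0],"spin":0,"fingers":0},{"dp":[0,-0.058,0],"spin":0,"fingers":0},{"dp":[0,-0.06,0],"spin":0,"fingers":0},{"dp":[0,-0.06,0],"spin":0,"fingers":0}]}}

```text
t: 7.55
ee_pos: [0.5147, 0.1548, 0.1977]
ee_rot: [0.996, -0.093, -0.001, 0.002]
force: [-0.2, -6.5, -4.1]
opening: 0.0084
finger_force: 97.6
```

>>> {"op": "arm_command", "data": {"rows": [{"dp":[0,-0.0015,0],"spin":0,"fingers":0},{"dp":[0,-0.003,0],"spin":0,"fingers":0},{"dp":[0,-0.0045,0],"spin":0,"fingers":0},{"dp":[0,-0.006,0],"spin":0,"fingers":0},{"dp":[0,-0.0075,0],"spin":0,"fingers":0},{"dp":[0,-0.009,0],"spin":0,"fingers":0},{"dp":[0,-0.0105,0],"spin":0,"fingers":0},{"dp":[0,-0.0115,0],"spin":0,"fingers":0},{"dp":[0,-0.0115,0],"spin":0,"fingers":0}]}}

```text
t: 8.45
ee_pos: [0.5174, 0.1685, 0.198]
ee_rot: [0.996, -0.092, -0.001, -0.0]
force: [-1.1, -1.5, -5.7]
opening: 0.0084
finger_force: 97.5
```

>>> {"op": "arm_command", "data": {"rows": [{"dp":[0,-0.0005,0],"spin":0,"fingers":0},{"dp":[0,-0.001,0],"spin":0,"fingers":0},{"dp":[0,-0.0015,0],"spin":0,"fingers":0},{"dp":[0,-0.0015,0],"spin":0,"fingers":0}]}}

```text
t: 8.85
ee_pos: [0.5183, 0.17, 0.1984]
ee_rot: [0.996, -0.092, 0.0, -0.0]
force: [-0.8, -2.0, -6.2]
opening: 0.0082
finger_force: 97.4
```

>>> {"op": "arm_command", "data": {"rows": [{"dp":[0,-0.0005,0],"spin":0,"fingers":0},{"dp":[0,-0.001,0],"spin":0,"fingers":0},{"dp":[0,-0.001,0],"spin":0,"fingers":0}]}}

```text
t: 9.15
ee_pos: [0.5183, 0.1704, 0.1984]
ee_rot: [0.996, -0.092, 0.0, 0.0]
force: [-1.2, -4.3, -6.5]
opening: 0.0084
finger_force: 97.6
```

>>> {"op": "arm_command", "data": {"rows": [{"dp":[0,-0.0005,0],"spin":0,"fingers":0},{"dp":[0,-0.001,0],"spin":0,"fingers":0},{"dp":[0,-0.001,0],"spin":0,"fingers":0}]}}

```text
t: 9.45
ee_pos: [0.5183, 0.1705, 0.1983]
ee_rot: [0.996, -0.093, -0.0, 0.001]
force: [-1.8, -6.2, -5.1]
opening: 0.0088
finger_force: 97.7
```

>>> {"op": "arm_command", "data": {"rows": [{"dp":[0,0.002,0],"spin":0,"fingers":0},{"dp":[0,0.0037,0],"spin":0,"fingers":0},{"dp":[0,0.0037,0],"spin":0,"fingers":0},{"dp":[0,0.0037,0.002],"spin":0,"fingers":0},{"dp":[0,0.0037,0.004],"spin":0,"fingers":0},{"dp":[0,0.0037,0.006],"spin":0,"fingers":0},{"dp":[0,0.0037,0.008],"spin":0,"fingers":0},{"dp":[0,0.0037,0.01],"spin":0,"fingers":0},{"dp":[0,0.0037,0.01],"spin":0,"fingers":0}]}}

```text
t: 10.35
ee_pos: [0.518, 0.1684, 0.188]
ee_rot: [0.996, -0.093, 0.0, -0.0]
force: [0.3, -0.5, -6.7]
opening: 0.0076
finger_force: 97.6
```

>>> {"op": "arm_command", "data": {"rows": [{"dp":[0,0,0.0015],"spin":0,"fingers":0},{"dp":[0,0,0.003],"spin":0,"fingers":0},{"dp":[0,0,0.0045],"spin":0,"fingers":0},{"dp":[0,0,0.006],"spin":0,"fingers":0},{"dp":[0,0,0.0075],"spin":0,"fingers":0},{"dp":[0,0,0.009],"spin":0,"fingers":0},{"dp":[0,0,0.0105],"spin":0,"fingers":0},{"dp":[0,0,0.0115],"spin":0,"fingers":0},{"dp":[0,0,0.0115],"spin":0,"fingers":0}]}}

```text
t: 11.25
ee_pos: [0.5177, 0.1681, 0.1767]
ee_rot: [0.996, -0.092, -0.0, 0.0]
force: [-0.2, -0.4, -3.2]
opening: 0.008
finger_force: 98.1
```

>>> {"op": "arm_command", "data": {"rows": [{"dp":[0,0,0.0007],"spin":0,"fingers":0},{"dp":[0,0,0.0014],"spin":0,"fingers":0},{"dp":[0,0,0.002],"spin":0,"fingers":0},{"dp":[0,0,0.002],"spin":0,"fingers":0}]}}

```text
t: 11.65
ee_pos: [0.5178, 0.168, 0.1747]
ee_rot: [0.996, -0.092, -0.0, 0.0]
force: [0.3, 0.2, -3.8]
opening: 0.0085
finger_force: 98.1
```

>>> {"op": "arm_command", "data": {"rows": [{"dp":[0,0,0.0005],"spin":0,"fingers":0},{"dp":[0,0,0.001],"spin":0,"fingers":0},{"dp":[0,0,0.0015],"spin":0,"fingers":0},{"dp":[0,0,0.0015],"spin":0,"fingers":0}]}}

```text
t: 12.05
ee_pos: [0.5179, 0.1681, 0.1736]
ee_rot: [0.996, -0.092, 0.0, -0.0]
force: [-1.8, -0.6, -0.0]
opening: 0.008
finger_force: 98.5
```

Run:
```python
from h import *
np.set_printoptions(precision=4,suppress=True)
s=ctrl.state(); print(s["force"],s["wrist_torque"])
g=ctrl.grab_frame("scene"); save(g,"sc2.png",(270,180,420,290),5)
```

```text
[-1.8301 -0.5709 -0.0253] [-0.0389  0.1683 -0.0437]
```

View pics/sc2.png

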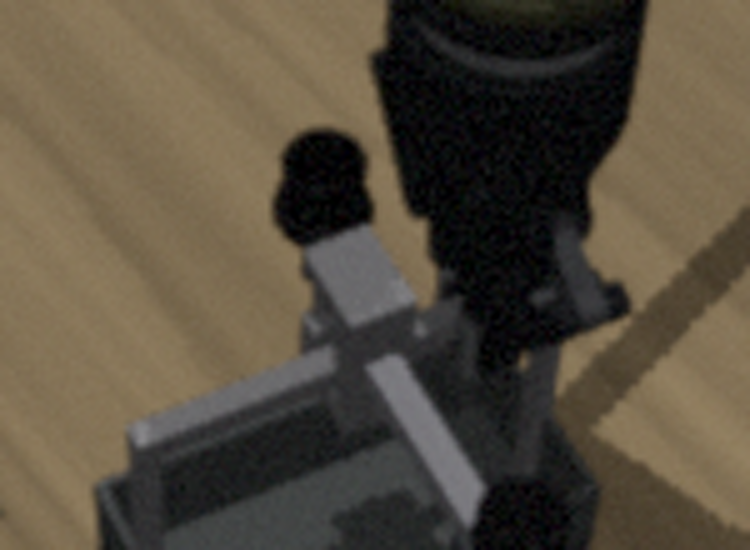

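The bar passes through the hook behind the lip, with the caddy below at lower left. I'll release gently: lower the grip force first, then open.

>>> {"op": "arm_command", "data": {"rows": [{"dp":[0,0,0],"spin":0,"fingers":0},{"dp":[0,0,0],"spin":0,"fingers":0},{"dp":[0,0,0],"spin":0,"fingers":0},{"dp":[0,0,0],"spin":0,"fingers":0.13},{"dp":[0,0,0],"spin":0,"fingers":0.16},{"dp":[0,0,0],"spin":0,"fingers":0.2},{"dp":[0,0,0],"spin":0,"fingers":0.25},{"dp":[0,0,0],"spin":0,"fingers":0.35},{"dp":[0,0,0],"spin":0,"fingers":0.45},{"dp":[0,0,0],"spin":0,"fingers":0.45},{"dp":[0,0,0],"spin":0,"fingers":0.45}], "squeeze": 20}}

```text
t: 13.2
ee_pos: [0.5178, 0.1681, 0.1733]
ee_rot: [0.996, -0.092, 0.0, -0.0]
force: [-0.3, -0.2, -1.2]
opening: 0.0379
finger_force: 0.0
```

Released. Next I'll lift straight up, clear of everything.

>>> {"op": "arm_command", "data": {"rows": [{"dp":[0,0,-0.005],"spin":0,"fingers":0.45},{"dp":[0,0,-0.015],"spin":0,"fingers":0.45},{"dp":[0,0,-0.035],"spin":0,"fingers":0.45},{"dp":[0,0,-0.06],"spin":0,"fingers":0.45},{"dp":[0,0,-0.09],"spin":0,"fingers":0.45},{"dp":[0,0,-0.12],"spin":0,"fingers":0.45},{"dp":[0,0,-0.14],"spin":0,"fingers":0.45},{"dp":[-0.03,0.04,-0.14],"spin":0,"fingers":0.45},{"dp":[-0.05,0.08,-0.14],"spin":0,"fingers":0.45},{"dp":[-0.05,0.11,-0.14],"spin":0,"fingers":0.45},{"dp":[-0.05,0.12,-0.14],"spin":0,"fingers":0.45},{"dp":[-0.05,0.12,-0.14],"spin":0,"fingers":0.45},{"dp":[-0.05,0.12,-0.14],"spin":0,"fingers":0.45},{"dp":[-0.05,0.12,-0.14],"spin":0,"fingers":0.45},{"dp":[-0.05,0.12,-0.14],"spin":0,"fingers":0.45}]}}

```text
t: 14.7
ee_pos: [0.4471, 0.0603, 0.3131]
ee_rot: [0.996, -0.092, -0.0, -0.0]
force: [-0.0, 0.9, -0.2]
opening: 0.0386
finger_force: 0.0
```

Run:
```python
from h import *
np.set_printoptions(precision=4,suppress=True)
s=ctrl.state(); print(s["t"],s["ee_pos"],s["force"])
g=ctrl.grab_frame("scene"); g2=ctrl.grab_frame("scene"); w=ctrl.grab_frame("wrist")
print("diff",np.abs(g["img"].astype(int)-g2["img"]).mean())
a=cv2.resize(g["img"][180:330,270:420],(450,450),interpolation=cv2.INTER_CUBIC); b=cv2.resize(w["img"],(340,450)) if 0 else cv2.resize(w["img"][:,0:360],(338,450))
cv2.imwrite("pics/fin.png",np.hstack([a,b])[:,:,::-1])
T=np.array([.5638,.16]); x=np.array([np.cos(.19),-np.sin(.19)])
print("bar ends expected (scene)",proj(g,[[*(T-.08*x),.202],[*(T+.08*x),.202]]))
```

```text
14.7 [0.4471 0.0603 0.3131] [-0.0252  0.8748 -0.1927]
diff 2.489294704861111
bar ends expected (scene) [[383.4524 233.1253]
 [295.9241 267.4194]]
```

View pics/fin.png

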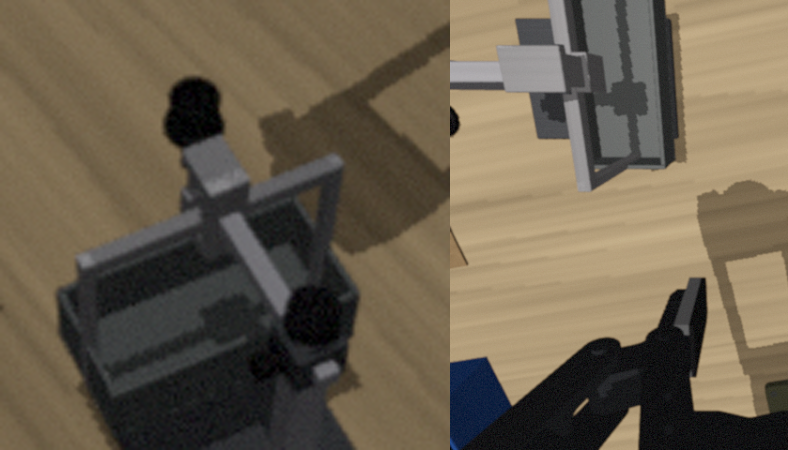

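The bar's ends are at scene pixels (382,233) and (297,268), as expected for a level hang, and the gripper is clear. I'll wait a second, then check stillness and the keeper.

>>> {"op": "arm_command", "data": {"rows": [{"dp":[0,0,0],"spin":0},{"dp":[0,0,0],"spin":0},{"dp":[0,0,0],"spin":0},{"dp":[0,0,0],"spin":0},{"dp":[0,0,0],"spin":0},{"dp":[0,0,0],"spin":0},{"dp":[0,0,0],"spin":0},{"dp":[0,0,0],"spin":0},{"dp":[0,0,0],"spin":0},{"dp":[0,0,0],"spin":0}]}}

```text
$.rows[0]: bad value
```

Run:
```python
from h import *
fs=[ctrl.grab_frame("wrist") for _ in range(8)]
G=[cv2.cvtColor(f["img"],cv2.COLOR_RGB2GRAY)[0:200,60:240].astype(np.float32) for f in fs]
print([np.round(cv2.phaseCorrelate(G[0],x)[0],2).tolist() for x in G[1:]])
f=fs[0]; print(np.round(ctrl.state()["t"],2)); 
m=np.mean([x["img"] for x in fs],0).astype(np.uint8)
cv2.imwrite("pics/k.png",cv2.resize(m[20:140,40:180],(700,600),interpolation=cv2.INTER_CUBIC)[:,:,::-1])
u=np.array([np.sin(.19),np.cos(.19)]);x=np.array([u[1],-u[0]]);T=np.array([.5638,.16])
P=[[*(T-.015*u+sx*x),z] for z in(.234,.210) for sx in(-.009,.009)]
print("shut keeper outer face, in crop px",((proj(f,P)-[40,20])*5).round())
```

```text
[[-0.16, -0.02], [-0.3, -0.03], [-0.42, -0.07], [-0.47, -0.0], [-0.62, 0.02], [-0.59, 0.17], [-0.69, 0.12]]
15.25
shut keeper outer face, in crop px [[425. 365.]
 [397. 184.]
 [520. 368.]
 [497. 204.]]
```

View pics/k.png

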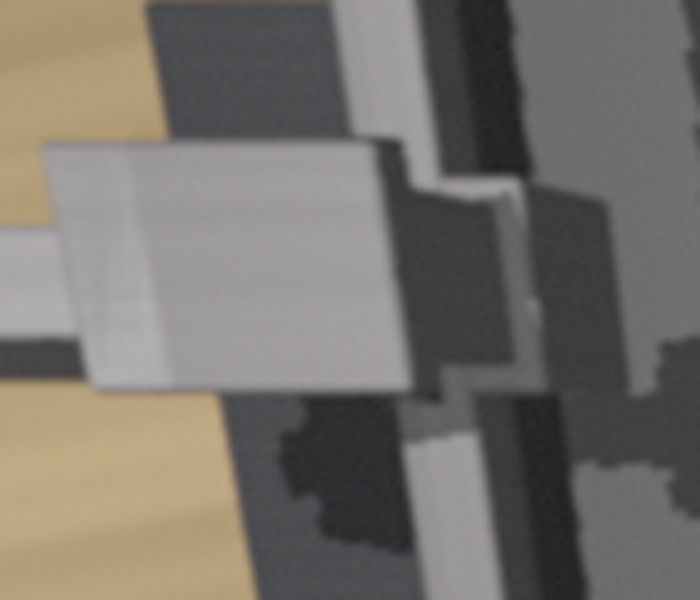

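The keeper's lower edge runs from (515,365) to (500,200), which matches the shut pose. The picture still drifts by about 0.7 px, so I'll let it settle.

>>> {"op": "arm_command", "data": {"rows": [{"dp":[0,0,0],"spin":0,"fingers":0.45},{"dp":[0,0,0],"spin":0,"fingers":0.45},{"dp":[0,0,0],"spin":0,"fingers":0.45},{"dp":[0,0,0],"spin":0,"fingers":0.45},{"dp":[0,0,0],"spin":0,"fingers":0.45},{"dp":[0,0,0],"spin":0,"fingers":0.45},{"dp":[0,0,0],"spin":0,"fingers":0.45},{"dp":[0,0,0],"spin":0,"fingers":0.45},{"dp":[0,0,0],"spin":0,"fingers":0.45},{"dp":[0,0,0],"spin":0,"fingers":0.45},{"dp":[0,0,0],"spin":0,"fingers":0.45},{"dp":[0,0,0],"spin":0,"fingers":0.45},{"dp":[0,0,0],"spin":0,"fingers":0.45},{"dp":[0,0,0],"spin":0,"fingers":0.45},{"dp":[0,0,0],"spin":0,"fingers":0.45},{"dp":[0,0,0],"spin":0,"fingers":0.45},{"dp":[0,0,0],"spin":0,"fingers":0.45},{"dp":[0,0,0],"spin":0,"fingers":0.45},{"dp":[0,0,0],"spin":0,"fingers":0.45},{"dp":[0,0,0],"spin":0,"fingers":0.45}]}}

```text
t: 17.25
ee_pos: [0.4466, 0.0594, 0.3133]
ee_rot: [0.996, -0.092, -0.0, -0.0]
force: [-0.2, 0.9, -0.2]
opening: 0.0384
finger_force: 0.0
```

Run:
```python
from h import *
fs=[ctrl.grab_frame("wrist") for _ in range(14)]
for n,(a,b,c,d) in {"all":(0,200,60,240),"hook":(40,110,40,120),"tray":(0,190,140,250)}.items():
    G=[cv2.cvtColor(f["img"],cv2.COLOR_RGB2GRAY)[a:b,c:d].astype(np.float32) for f in fs]
    print(n,[np.round(cv2.phaseCorrelate(G[0],x)[0],2).tolist() for x in G[1::2]])
s=ctrl.state(); print(s["t"],np.abs(s["joint_vel"]).max())
```

```text
all [[0.04, -0.0], [0.01, -0.01], [0.02, 0.03], [0.05, 0.03], [0.0, 0.02], [0.06, 0.03], [0.06, -0.0]]
hook [[-0.09, 0.05], [0.07, -0.0], [-0.02, 0.03], [0.02, 0.04], [-0.11, -0.08], [-0.09, 0.09], [-0.03, -0.06]]
tray [[0.03, 0.02], [-0.01, -0.0], [-0.03, 0.01], [0.03, 0.01], [-0.03, 0.01], [0.02, 0.03], [-0.02, 0.04]]
17.95 0.0014651156507883628
```

It is now completely still, so I'm handing the job in.

```bash
python3 -c "
from cell import ctrl
print(ctrl.job_done())"
```

```text
the job is handed in; nothing more can be done
None
```

The caddy hangs level and still on the hook with the keeper shut over the bar and the gripper clear, and the job was handed in at about 18 s (no verdict was returned).

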